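# Put the drip-coffee filter together on its cup

## Robot

A 7-joint arm with a two-finger parallel gripper is mounted at the origin on a cart in front of the work surface, level with it; the furniture and walls round the work are solid. World frame = base frame: x ahead of the robot, y to its left, z up, the work surface at z = 0. Lengths are in m, angles in rad, forces in N, time in s.
With the tool pointing down it reaches from about 0.425 to 0.95 m from the base axis. Payload 16.7 kg.
Tool frame: the origin (TCP) lies at the very end of the fingers, on their centre line; the grasp point (between the pads) lies behind it (r.tcp_to_grasp is the z of the grasp point in the tool frame, in m); z points along the fingers, y is the line along which they close (so a half turn about z gives the same grasp; the last joint's range is limited). The gripper opens to 94 mm and grips with 3 to 60 N. Pads are 16 mm wide; open, the fingers measure 119 mm over their backs; the gripper's body (75 mm by 177 mm) begins 78 mm behind the grasp point.
Start: joints at [-1.433, 0.426, 0.074, 1.606, -0.034, 1.111, -0.067], TCP at [0.192, 0.647, 0.205] pointing down, gripper open.
Joint ranges: [-2.85, 2.85], [-0.5, 2.14], [-1.23, 1.37], [0.21, 2.46], [-1.02, 4.16], [0.16, 2.05], [-2.73, 2.73]. Speed limits (rad/s): [1.89, 1.89, 2.39, 2.39, 3.01, 3.01, 3.01].

## Interface

Orientations are given as a unit quaternion [w, x, y, z].
In Python, from plant import r gives the robot as it stands. The module is installed in compiled form; this text tells all that it offers.
- The arm moves only by the tool move_arm, never from a script. Its arguments are lists of equal length, an entry for each row: "translation": the shift along the tool's x, y, z in units of 40 mm (1.0 is 40 mm), a list of three; "rotation": the turn, a rotation vector about the tool's x, y, z in units of 5 degrees (1.0 is 5 degrees), a list of three; "claw": the closure, from -1 (fully open) to 1 (shut). In form: {"translation": [[dx, dy, dz], ...], "rotation": [[ax, ay, az], ...], "claw": [claw, ...]}. A call has 1 to 12 rows; each row is the pose to reach, as a shift and turn from the pose commanded when the call began, along the tool's axes at that moment; what a row does not reach only later rows make up. A row lasts 1/10 s, in which the tool goes at most 50 mm and 8.59 degrees, less where a joint would pass 70% of its speed; a pose out of reach is approached as far as the arm can. A call with a gripper value outside its range is refused whole. The fingers move at their own pace and stop on an object; "grip_force" is the grip in N (left out, the last holds). Time passes only in rows, so rows that repeat a pose let the fingers close. It gives the time, the measured TCP pose, the force, the opening and the grip force at its end, in the units of the state.
- r.get_state(): the state, without advancing time (a new reading comes with each control period).
- r.get_image(name): name is "scene" or "top" or "wrist"; returns the picture (420x560x3 uint8, blue, green, red); there is no depth.
- r.camera_info(name): a dict with "intrinsics" (3x3 intrinsics, pixels), "position" and "rotation" of the camera in the world. Camera axes: x right, y up, looking along -z (the intrinsics and any distortion apply to the point x, -y, -z); pixel columns grow to the right and rows downward; lengths in m; the calibration is good to about 2 mm. The wrist camera is an equidistant fisheye: a pixel r from the principal point sees the ray r / f radians off the axis. A picture is of the moment at which its call begins: read the wrist's pose just before it. camera_info takes no time and is no camera call; for the wrist camera it gives the pose at the moment of the call.
- r.job_done(): hands the job in; it is judged then, once.
The state is a dict: "time_s": time; "joints": joint angles; "qd": joint speeds; "effort": joint torques, N m; "ee_pos": TCP position; "eef_rot": TCP orientation; "force": force on the tool from outside, world axes, zero at the start; "wrist_torque": the same for the moment, N m; "gripper_width": finger opening in m; "grasp_force": force on a finger pad.
Only numpy, scipy, OpenCV 4.12 (cv2) and the standard library are available. Lean on these libraries where they do the work, as an engineer would, in place of code of your own. Each camera call takes 0.05 s, during which the arm holds its last target. There are 200 camera calls.

## Task

Get the drip coffee ready, building it up from the bottom one piece at a time: first put the espresso cup in the well of the saucer, then set the steel brewing chamber on the cup, then lower the press right down into the chamber, and last cap it with the domed lid. Every piece must sit level and fully home; don't drop anything, and leave the bean jar, the milk jug and the green mug as they are.

Things in the scene. Friction and masses are not known exactly. Their poses are not given: they have to be found in the camera images.
- saucer_well (a point): White round saucer with a brown line round its edge, lying loose on the worktop, 126 mm across, edge 12 mm high. This point is the middle of the floor of its well, 5 mm above the worktop; z up. Round the well stands a low ring (inner radius 24.5 mm, 3 mm high) that locates the cup's foot.
- cup_center (a point): Cream espresso cup standing upright, loose, 130 g, 55 mm tall. Round body, 58 mm wide at the rim and tapering to a foot about 42 mm wide; one ear handle. This point is on the axis of the round body, 27.5 mm above its foot. z up; the handle sticks out along the point's -y to 53 mm from the axis, so take the body across x. Its open mouth takes a boss up to about 42 mm wide. Stands at any yaw.
- chamber_center (a point): Brewing chamber of the steel drip filter: an open steel pot 62 mm in outer and 58 mm in inner diameter on a round foot plate 80 mm wide, loose, 130 g, 41 mm tall. This point is on its axis, 20.5 mm above its underside; z up. From the underside up: sieve boss 34 mm wide from 0 to 5 mm (it goes into the cup's mouth), foot plate from 5 to 7 mm (its underside rests on the cup's rim), wall from 7 to 41 mm, inner floor at 9 mm. Take it across the wall from above.
- press_center (a point): Press of the drip filter: steel disc 50 mm wide and 4 mm thick, lying flat on the worktop, with a thin upright stem and a black round grip 14 mm wide from 34 to 52 mm up; loose, 70 g. This point is on its axis, 26 mm above its underside; z up. Home in the chamber the disc lies on the inner floor and the grip stands 20 mm out of the chamber's rim.
- lid_center (a point): Domed steel lid of the drip filter: 75 mm wide, loose, 90 g, with a black round knob 18 mm wide from 40 to 53 mm up (narrower neck from 34 mm). This point is on its axis, 26.5 mm above its lower edge; z up. Its skirt (70 mm inside, 8 mm deep) goes round the chamber's rim, and the step 8 mm above the lower edge rests on the rim; the hollow dome has room for the press grip.
- bean_jar_center (a point): Bystander: clip-top glass jar of dark coffee beans, 84 x 68 x 120 mm; the point is at its middle, 60 mm up.
- milk_jug_center (a point): Bystander: small steel milk jug with a strap handle, 62 mm across, 78 mm tall; the point is on the axis of its body, 39 mm up.
- mug_center (a point): Bystander: green mug with a handle, 86 mm across, 96 mm tall (not the cup to use); the point is on the axis of its body, 48 mm up.

How it is judged:
On the way, in this order (a step that is already met when the one before it is completed fails the run):
1. the cup stands in the well of the saucer, let go (horizontal distance between cup_center and saucer_well below 0.008 m and z of cup_center in the frame of saucer_well between 0.0245 and 0.0305 m and angle between cup_center's own z axis and vertical below 0.06 rad and contact force between the fingers and cup below 0.05 N), for 0.2 s.
2. the chamber sits level on the cup, let go (horizontal distance between chamber_center and cup_center below 0.01 m and z of chamber_center in the frame of cup_center between 0.0395 and 0.0465 m and angle between chamber_center's own z axis and vertical below 0.06 rad and contact force between the fingers and chamber below 0.05 N), for 0.2 s.
3. the press lies on the chamber's floor, let go (horizontal distance between press_center and chamber_center below 0.008 m and z of press_center in the frame of chamber_center between 0.0115 and 0.0185 m and angle between press_center's own z axis and vertical below 0.1 rad and contact force between the fingers and press below 0.05 N), for 0.2 s.
4. the lid caps the chamber, let go (horizontal distance between lid_center and chamber_center below 0.009 m and z of lid_center in the frame of chamber_center between 0.0355 and 0.0425 m and angle between lid_center's own z axis and vertical below 0.06 rad and contact force between the fingers and lid below 0.05 N), for 0.2 s.
At the end, for the whole second after the job is handed in: Cup upright in the saucer's well (8 mm off centre at most), chamber down on the cup's rim (10 mm), press on the chamber's floor (8 mm), lid fully down on the chamber's rim (9 mm); all level to 0.06 rad (press 0.1), heights right to 3 mm, saucer flat, all let go and at rest (all of step 1 and all of step 2 and all of step 3 and all of step 4 and angle between saucer_well's own z axis and vertical below 0.05 rad and linear speed of each of cup, chamber, press, lid, saucer below 0.03 m/s); the robot touches nothing.
It fails at once if the jar of coffee beans is pushed more than 2 cm or tipped (distance of bean_jar_center from where it was at the start of the episode above 0.02 m or angle between bean_jar_center's own z axis and vertical above 0.3 rad).
It fails at once if the milk jug is pushed more than 2 cm or tipped (distance of milk_jug_center from where it was at the start of the episode above 0.02 m or angle between milk_jug_center's own z axis and vertical above 0.3 rad).
It fails at once if the green mug is pushed more than 2 cm or tipped (distance of mug_center from where it was at the start of the episode above 0.02 m or angle between mug_center's own z axis and vertical above 0.3 rad).
It fails at once if the cup, chamber, press or lid is dropped or knocked away (over 0.6 m/s while not held: a fall of about 2 cm) ((linear speed of cup above 0.6 m/s and contact force between the fingers and cup below 0.1 N) or (linear speed of chamber above 0.6 m/s and contact force between the fingers and chamber below 0.1 N) or (linear speed of press above 0.6 m/s and contact force between the fingers and press below 0.1 N) or (linear speed of lid above 0.6 m/s and contact force between the fingers and lid below 0.1 N)).
It also fails if it takes over 122 s, if anything falls off the work surface, if the arm or the gripper's body presses on something with over 40 N, if the wrist force passes 120 N, or if a joint passes its speed limit or range.

## Working session

There is one attempt and no reset: what is moved stays moved. The work goes in short steps, Python scripts to look and compute and a tool call to move; the robot and the scene stay as the last step left them, time stands still between calls to the robot, and variables do not carry over. Pictures are saved under pics/ and viewed, at most 14 in all, crops included, and the job is handed in when it is done.

Besides the shell and the picture viewer there is one more tool, called after "Call:" as name(argument=value, ...) on one line, values as JSON. move_arm: Moves the arm, as the interface text tells. Its arguments: {"type":"object","properties":{"translation":{"type":"array","items":{"type":"array","items":{"type":"number"}}},"rotation":{"type":"array","items":{"type":"array","items":{"type":"number"}}},"claw":{"type":"array","items":{"type":"number"}},"grip_force":{"type":"number"}},"required":["translation","rotation","claw"]}

```bash
mkdir -p pics
python3 - <<'E'
from plant import r
import cv2
s=r.get_state();print(s['ee_pos'],s['eef_rot'],s['gripper_width'],r.tcp_to_grasp,s['time_s'])
for n in('scene','top','wrist'):
    cv2.imwrite(f'pics/{n}0.png',r.get_image(n));i=r.camera_info(n);print(n,i)
E
```

```text
[0.19149359 0.64681761 0.20479013] [-4.93661900e-05  1.43420660e-01  9.89661614e-01 -6.33157235e-04] 0.09374374211971788 -0.0188 0.0
scene {'intrinsics': array([[417.37232418,   0.        , 278.84748661],
       [  0.        , 417.37232418, 208.32817035],
       [  0.        ,   0.        ,   1.        ]]), 'position': array([-0.00489313, -0.34712776,  0.87665262]), 'rotation': array([ 0.80257815,  0.30379546, -0.17842637, -0.4813945 ])}
top {'intrinsics': array([[426.59638005,   0.        , 286.95460849],
       [  0.        , 426.59638005, 206.63542136],
       [  0.        ,   0.        ,   1.        ]]), 'position': array([ 0.51274597, -0.01708263,  1.22103437]), 'rotation': array([-0.70335299, -0.01726294,  0.02877091,  0.71004845])}
wrist {'intrinsics': array([[325.1922621 ,   0.        , 286.60916265],
       [  0.        , 325.1922621 , 213.09292405],
       [  0.        ,   0.        ,   1.        ]]), 'position': array([0.11407376, 0.67077444, 0.38447467]), 'rotation': array([ 0.79295273, -0.11289171, -0.08407365,  0.59280102])}
```

View pics/top0.png

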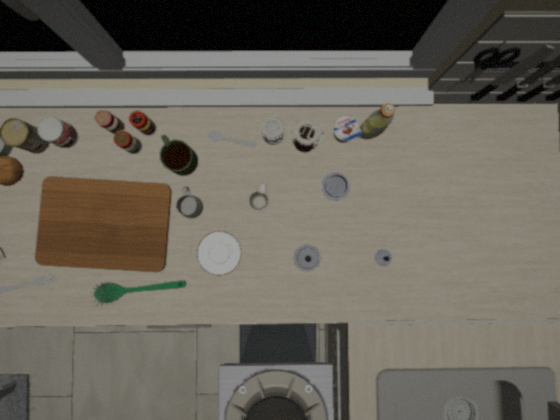

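View pics/scene0.png

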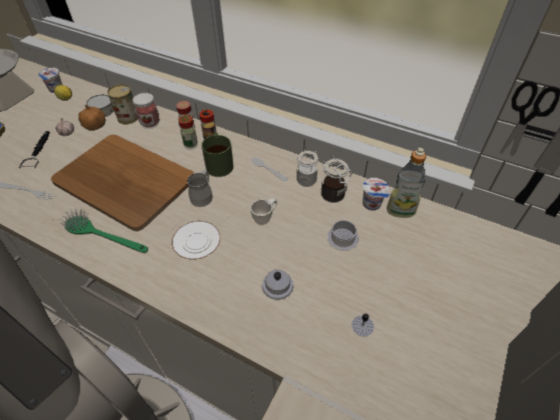

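The top view shows the saucer at (219,253), the cup at (259,201) with its handle up towards +x, the chamber at (336,186), the lid at (307,258) and the press at (383,257). The bystanders are the jug at (189,205), the mug at (178,155) and the jar at (306,135). Next I'll refine these with masks.

```bash
cat > h.py <<'E'
from plant import r
import numpy as np, cv2
from scipy.spatial.transform import Rotation as R
q=lambda a:R.from_quat([a[1],a[2],a[3],a[0]])
def ray(ci,u,v,fish=False):
    K=ci['intrinsics'];x=(u-K[0,2])/K[0,0];y=(v-K[1,2])/K[1,1]
    if fish:
        t=np.hypot(x,y);k=np.sin(t)/max(t,1e-9);d=np.array([x*k,-y*k,-np.cos(t)])
    else: d=np.array([x,-y,-1.])
    return ci['position'],q(ci['rotation']).apply(d)
def plane(ci,u,v,z,fish=False):
    p,d=ray(ci,u,v,fish);return p+d*(z-p[2])/d[2]
def proj(ci,P,fish=False):
    c=q(ci['rotation']).inv().apply(np.asarray(P)-ci['position']);x,y,z=c[0],-c[1],-c[2];K=ci['intrinsics']
    n=np.hypot(x,y);k=np.arctan2(n,z)/n if fish else 1/z
    return np.array([K[0,2]+K[0,0]*x*k,K[1,2]+K[1,1]*y*k])
E
python3 - <<'E'
from h import *
im=cv2.imread('pics/top0.png');ci=r.camera_info('top')
print([plane(ci,u,v,z)[:2].round(3) for u,v,z in((219,253,.005),(259,202,.05),(336,186,.03),(307,258,.02),(383,257,.03),(306,135,.06),(189,205,.04))])
lab=cv2.cvtColor(im,cv2.COLOR_BGR2LAB).astype(float)
c=im[90:300,160:420]
b=np.median(lab[210:240,400:450].reshape(-1,3),0);print(b)
m=((b[2]-lab[...,2]>5)|(b[0]-lab[...,0]>35)).astype(np.uint8)
m=cv2.morphologyEx(m,cv2.MORPH_OPEN,np.ones((3,3)))
for k in cv2.findContours(m,0,2)[0]:
    x,y,w,h=cv2.boundingRect(k)
    if 10<w<60 and 10<h<70 and 150<x<420 and 110<y<300: print((x,y,w,h),np.round(cv2.minEnclosingCircle(k),1) if 0 else cv2.minEnclosingCircle(k))
big=cv2.resize(im[165:285,190:410],None,fx=3.6,fy=3.6,interpolation=2)
cv2.imwrite('pics/topc.png',np.clip(big*1.4,0,255))
E
```

```text
[array([0.462, 0.156]), array([0.602, 0.04 ]), array([ 0.647, -0.175]), array([ 0.446, -0.092]), array([ 0.447, -0.303]), array([ 0.786, -0.091]), array([0.597, 0.234])]
[142. 128. 136.]
(375, 249, 17, 17) ((382.75, 257.25), 8.55141544342041)
(294, 245, 26, 26) ((306.8333435058594, 257.5), 13.176253318786621)
(198, 232, 42, 42) ((218.43443298339844, 252.51638793945312), 21.257984161376953)
(187, 197, 16, 21) ((192.0, 207.0), 11.180439949035645)
(176, 195, 12, 17) ((182.5, 203.0), 9.178879737854004)
(250, 192, 11, 13) ((255.0, 198.5), 7.43313455581665)
(322, 173, 27, 27) ((335.0, 186.28125), 14.036360740661621)
(293, 140, 22, 13) ((303.5, 143.5), 11.068072319030762)
(160, 135, 38, 41) ((177.0, 154.0), 23.6009464263916)
(299, 126, 11, 13) ((304.9520568847656, 131.7876739501953), 6.541286945343018)[ WARN:0@0.304] global loadsave.cpp:1063 imwrite_ Unsupported depth image for selected encoder is fallbacked to CV_8U.
```

View pics/topc.png

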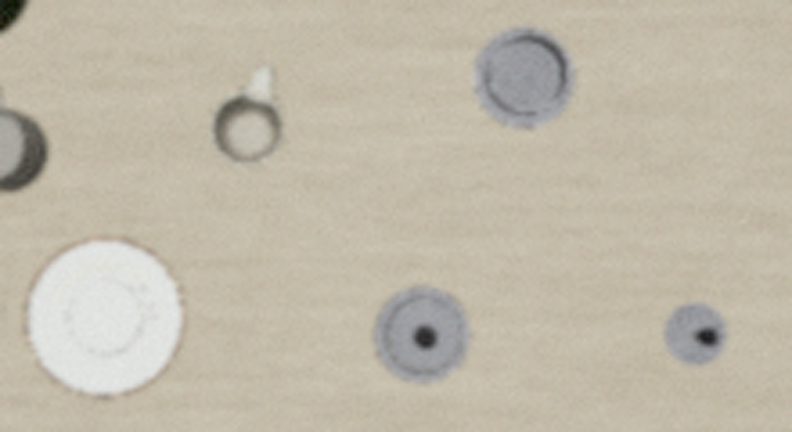

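The crop shows the cup rim centred at about (248,128), with the handle tip at (262,72). That puts the handle towards +x, so the current tool yaw already takes the body across x.

```bash
cat >> h.py <<'E'
def go(P,yaw_axis=None):
    s=r.get_state();T=q(s['eef_rot']);print('t',round(s['time_s'],2),'tcp',s['ee_pos'].round(4),'w',round(s['gripper_width'],4),'units',(T.inv().apply(np.asarray(P)-s['ee_pos'])/.04).round(3))
    print('x',T.apply([1,0,0]).round(3),'y',T.apply([0,1,0]).round(3),'z',T.apply([0,0,1]).round(3))
E
python3 - <<'E'
from h import *
ci=r.camera_info('top')
for n,u,v,z in(('saucer',218.5,252.5,.012),('cup',258.9,200.6,.055),('handle',262.8,185,.04),('chamber',335.3,186.3,.006),('lid',306.8,257.5,.004),('press',382.7,257.3,.004)):print(n,plane(ci,u,v,z).round(4))
P=plane(ci,258.9,200.6,.055);P[2]=.15;go(P)
E
```

```text
saucer [0.4639 0.1567 0.012 ]
cup [0.6059 0.0402 0.055 ]
handle [0.6506 0.0299 0.04  ]
chamber [ 0.6491 -0.1766  0.006 ]
lid [ 0.4468 -0.0922  0.004 ]
press [ 0.445  -0.3085  0.004 ]
t 0.15 tcp [0.1916 0.6469 0.2049] w 0.0938 units [-14.24  -11.6     1.385]
x [-0.959  0.284 -0.   ] y [ 0.284  0.959 -0.001] z [-0.    -0.001 -1.   ]
```

Call:
move_arm(translation=[[-14.24, -11.6, 0], [-14.24, -11.6, 0], [-14.24, -11.6, 0], [-14.24, -11.6, 0], [-14.24, -11.6, 0], [-14.24, -11.6, 0], [-14.24, -11.6, 0], [-14.24, -11.6, 0], [-14.24, -11.6, 0], [-14.24, -11.6, 0], [-14.24, -11.6, 0], [-14.24, -11.6, 0]], rotation=[[0, 0, 0], [0, 0, 0], [0, 0, 0], [0, 0, 0], [0, 0, 0], [0, 0, 0], [0, 0, 0], [0, 0, 0], [0, 0, 0], [0, 0, 0], [0, 0, 0], [0, 0, 0]], claw=[-1, -1, -1, -1, -1, -1, -1, -1, -1, -1, -1, -1], grip_force=15)

```text
time_s: 1.35
ee_pos: [0.5308, 0.1499, 0.2056]
eef_rot: [0.0, 0.143, 0.99, 0.0]
force: [0.6, 0.4, 0.8]
gripper_width: 0.0939
grasp_force: 0.0
```

```bash
python3 -c "
from h import *
go([.6059,.0402,.15])"
```

```text
t 1.35 tcp [0.5308 0.1499 0.2056] w 0.0939 units [-2.578 -2.099  1.39 ]
x [-0.959  0.284 -0.   ] y [0.284 0.959 0.   ] z [ 0.  0. -1.]
```

Call:
move_arm(translation=[[-2.5, -2.05, 0.6], [-2.5, -2.05, 1.2], [-2.5, -2.05, 1.2], [-2.5, -2.05, 1.2], [-2.5, -2.05, 1.2], [-2.5, -2.05, 1.2]], rotation=[[0, 0, 0], [0, 0, 0], [0, 0, 0], [0, 0, 0], [0, 0, 0], [0, 0, 0]], claw=[-1, -1, -1, -1, -1, -1])

```text
time_s: 1.95
ee_pos: [0.6024, 0.0459, 0.1577]
eef_rot: [-0.0, 0.143, 0.99, 0.0]
force: [-0.1, 0.5, -0.4]
gripper_width: 0.0942
grasp_force: 0.0
```

Run:
```python
from h import *
go([.6059,.0402,.016])
ci=r.camera_info('wrist');im=r.get_image('wrist')
print(ci['position'],proj(ci,[.6059,.0402,.055],True),proj(ci,[.4639,.1567,.012],True))
cv2.imwrite('pics/w1.png',im)
```

```text
t 1.95 tcp [0.6024 0.0459 0.1577] w 0.0942 units [-0.124 -0.113  3.543]
x [-0.959  0.283  0.   ] y [0.283 0.959 0.   ] z [-0.  0. -1.]
[0.52492148 0.06939489 0.33726191] [280.61993587 217.41583044] [353.0250068   42.21419542]
```

View pics/w1.png

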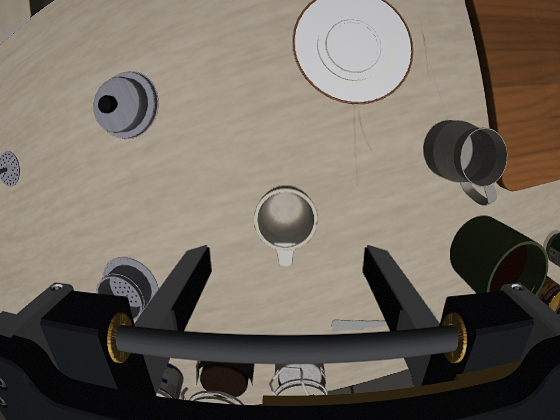

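Wrist view: the cup rim is centred at about (286,217) with the handle straight down at (286,256), so it is aligned with the fingers. The saucer sits at about (353,46) and its well at about (354,46). I'll fit these from masks.

Run:
```python
from h import *
im=cv2.imread('pics/w1.png');ci=r.camera_info('wrist')
lab=cv2.cvtColor(im,cv2.COLOR_BGR2LAB).astype(float)
b=np.median(lab[140:180,200:250].reshape(-1,3),0)
m=(np.abs(lab-b)*[.4,1,1]).sum(2)>11
m=cv2.morphologyEx(m.astype(np.uint8),cv2.MORPH_OPEN,np.ones((3,3)))
for k in cv2.findContours(m,0,2)[0]:
    x,y,w,h=cv2.boundingRect(k)
    if 50<w<150 and 40<h<150:print((x,y,w,h))
for n,u,v,z in(('cup',286,217.5,.055),('cupL',254,217,.055),('cupR',318,217,.055),('cupT',286,186,.055),('saucerL',293,46,.012),('saucerR',413,46,.012),('saucerB',353,104,.012),('saucerC',353,46,.012),('well',354,46.5,.008)):print(n,plane(ci,u,v,z,True).round(4))
go(plane(ci,286,217.5,.055,True))
```

```text
(254, 195, 60, 52)
(93, 71, 66, 68)
(292, 0, 122, 105)
(0, 0, 53, 44)
cup [0.6075 0.0451 0.055 ]
cupL [0.5989 0.0173 0.055 ]
cupR [0.6153 0.0732 0.055 ]
cupT [0.5796 0.0533 0.055 ]
saucerL [0.4532 0.0976 0.012 ]
saucerR [0.4796 0.2197 0.012 ]
saucerB [0.5256 0.1388 0.012 ]
saucerC [0.4678 0.1558 0.012 ]
well [0.4678 0.1577 0.008 ]
t 2.0 tcp [0.6025 0.0461 0.1579] w 0.094 units [-0.127  0.01   2.574]
x [-0.959  0.282 -0.   ] y [0.282 0.959 0.001] z [ 0.     0.001 -1.   ]
```

Call:
move_arm(translation=[[-0.1, 0, 1], [-0.1, 0, 2], [-0.1, 0, 3], [-0.1, 0, 3.4], [-0.1, 0, 3.53], [-0.1, 0, 3.53], [-0.1, 0, 3.53], [-0.1, 0, 3.53], [-0.1, 0, 3.53], [-0.1, 0, 3.53], [-0.1, 0, 3.53], [-0.1, 0, 3.53]], rotation=[[0, 0, 0], [0, 0, 0], [0, 0, 0], [0, 0, 0], [0, 0, 0], [0, 0, 0], [0, 0, 0], [0, 0, 0], [0, 0, 0], [0, 0, 0], [0, 0, 0], [0, 0, 0]], claw=[-1, -1, -1, -1, -1, -1, 0.2, 0.2, 0.2, 0.2, 0.2, 0.2], grip_force=12)

```text
time_s: 3.2
ee_pos: [0.6067, 0.0436, 0.0165]
eef_rot: [0.0, 0.143, 0.99, 0.0]
force: [-0.5, -0.8, 3.5]
gripper_width: 0.0567
grasp_force: 12.0
```

Call:
move_arm(translation=[[0, 0, 0], [0, 0, -0.3], [0, 0, -1], [0, 0, -2], [0, 0, -2], [0, 0, -2]], rotation=[[0, 0, 0], [0, 0, 0], [0, 0, 0], [0, 0, 0], [0, 0, 0], [0, 0, 0]], claw=[0.3, 0.3, 0.3, 0.3, 0.3, 0.3])

```text
time_s: 3.8
ee_pos: [0.6069, 0.0438, 0.0975]
eef_rot: [0.001, 0.143, 0.99, 0.0]
force: [-0.6, 0.4, -1.2]
gripper_width: 0.0569
grasp_force: 12.0
```

Run:
```python
from h import *
go([.466,.1577,.0965])
```

```text
t 3.8 tcp [0.6069 0.0438 0.0975] w 0.0569 units [4.186 1.73  0.021]
x [-0.959  0.284 -0.001] y [0.284 0.959 0.001] z [ 0.002  0.001 -1.   ]
```

Call:
move_arm(translation=[[1, 0.4, 0], [2, 0.8, 0], [3, 1.25, 0], [3.8, 1.6, 0], [4.18, 1.73, 0], [4.18, 1.73, 0], [4.18, 1.73, 0.8], [4.18, 1.73, 0.8], [4.18, 1.73, 0.8]], rotation=[[0, 0, 0], [0, 0, 0], [0, 0, 0], [0, 0, 0], [0, 0, 0], [0, 0, 0], [0, 0, 0], [0, 0, 0], [0, 0, 0]], claw=[0.3, 0.3, 0.3, 0.3, 0.3, 0.3, 0.3, 0.3, 0.3])

```text
time_s: 4.7
ee_pos: [0.4657, 0.1564, 0.064]
eef_rot: [-0.001, 0.144, 0.99, -0.001]
force: [1.0, 0.2, -1.9]
gripper_width: 0.0572
grasp_force: 12.0
```

Run:
```python
from h import *
go([.466,.1577,.021])
ci=r.camera_info('wrist');im=r.get_image('wrist');s=r.get_state()
cv2.imwrite('pics/w2.png',im)
p=s['ee_pos'];print('rim proj at cup',proj(ci,[p[0],p[1],p[2]+.039],True))
# saucer edge contour: white mask, rays to z=.012, circle fit r=63
lab=cv2.cvtColor(im,cv2.COLOR_BGR2LAB).astype(float)
print(proj(ci,[.466,.1577,.012],True))
```

```text
t 4.7 tcp [0.4657 0.1564 0.064 ] w 0.0572 units [1.000e-03 3.600e-02 1.074e+00]
x [-0.959  0.285  0.001] y [ 0.285  0.959 -0.002] z [-0.002 -0.002 -1.   ]
rim proj at cup [285.64428965 292.46703148]
[287.37048918 230.69075395]
```

View pics/w2.png

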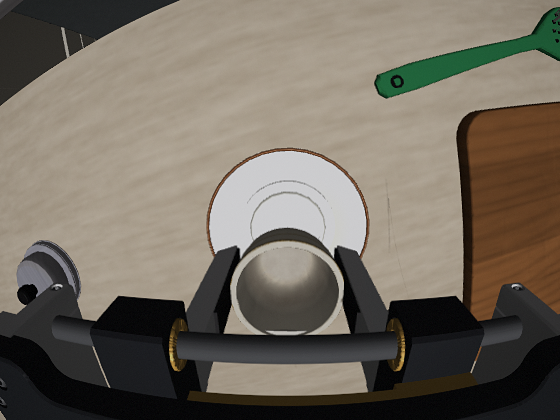

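The wrist view shows the held cup rim spanning (231–344, 240–336). The saucer edge is at left 207, right 370 and top (288,148). I'll fit circles to both.

```bash
cat >> h.py <<'E'
from scipy.optimize import least_squares
def fitc(pts,rad):
    pts=np.array(pts)[:,:2];f=least_squares(lambda c:np.hypot(*(pts-c).T)-rad,pts.mean(0)+[.0,0]);return f.x,f.fun
def white_edge(im,ci,c,rad_px,z,thr=150,a0=180,a1=360):
    g=cv2.GaussianBlur(im,(3,3),0).astype(int);out=[]
    return out
E
python3 - <<'E'
from h import *
im=cv2.imread('pics/w2.png');ci=r.camera_info('wrist')
hsv=cv2.cvtColor(im,cv2.COLOR_BGR2HSV)
m=((hsv[...,1]<22)&(hsv[...,2]>150)).astype(np.uint8)
n,l,st,ce=cv2.connectedComponentsWithStats(m);i=l[175,288];m=(l==i)
print(st[i])
pts=[];ed=[]
for v in range(152,232,6):
    u=np.where(m[v])[0]
    for e in(u.min(),u.max()):
        if e<203 or e>375: continue
        pts.append(plane(ci,e,v,.012,True));ed.append((e,v))
c,res=fitc(pts,.0625);print('saucer',c,np.abs(res).max())
print([plane(ci,u,v,.012,True).round(4)[:2] for u,v in((207,222),(370,222),(288,148))])
z=r.get_state()['ee_pos'][2]-.0165+.055
e=[plane(ci,u,v,z,True) for u,v in((231,288),(344,288),(288,336),(288,240),(246,256),(330,256))]
c2,res=fitc(e,.029);print('cup',c2,res.round(4))
print('well',fitc([plane(ci,u,v,.006,True) for u,v in((250,225),(326,225),(288,192),(262,204),(314,204))],.0245))
go([*(r.get_state()['ee_pos'][:2]+c-c2),.0215])
E
```

```text
[  209   151   157   106 11502]
saucer [0.4703854  0.15701274] 0.002727959547782585
[array([0.4428, 0.101 ]), array([0.4783, 0.2206]), array([0.4074, 0.176 ])]
cup [0.46778837 0.15768686] [-0.0006 -0.0008 -0.0017 -0.0007 -0.0008 -0.0006]
well (array([0.46300333, 0.15963848]), array([4.96270969e-03, 4.98131249e-03, 1.59079473e-05, 4.24028157e-04,
       4.00893566e-04]))
t 4.75 tcp [0.4662 0.1567 0.0646] w 0.0567 units [-0.067  0.003  1.077]
x [-0.959  0.285  0.   ] y [ 0.285  0.959 -0.001] z [-0.001 -0.001 -1.   ]
```

Call:
move_arm(translation=[[0, 0, 0.4], [0, 0, 0.7], [0, 0, 0.85], [0, 0, 0.95], [0, 0, 1.0], [0, 0, 1.05], [0, 0, 1.07], [0, 0, 1.07]], rotation=[[0, 0, 0], [0, 0, 0], [0, 0, 0], [0, 0, 0], [0, 0, 0], [0, 0, 0], [0, 0, 0], [0, 0, 0]], claw=[0.3, 0.3, 0.3, 0.3, 0.3, 0.3, 0.3, 0.3])

```text
time_s: 5.55
ee_pos: [0.4661, 0.1575, 0.0217]
eef_rot: [0.0, 0.143, 0.99, 0.0]
force: [-0.6, -0.1, -0.7]
gripper_width: 0.0569
grasp_force: 12.0
```

Call:
move_arm(translation=[[0, 0, 0.02], [0, 0, 0.04], [0, 0, 0.04]], rotation=[[0, 0, 0], [0, 0, 0], [0, 0, 0]], claw=[0.3, 0.3, 0.3])

```text
time_s: 5.85
ee_pos: [0.4666, 0.1572, 0.0206]
eef_rot: [0.001, 0.144, 0.99, 0.0]
force: [-0.5, -3.4, 12.4]
gripper_width: 0.0569
grasp_force: 12.0
```

Call:
move_arm(translation=[[0, 0, -0.01], [0, 0, -0.02], [0, 0, -0.02], [0, 0, -0.02], [0, 0, -0.02], [0, 0, -0.02], [0, 0, -0.5], [0, 0, -1.5], [0, 0, -2.5], [0, 0, -3.5], [0, 0, -3.5], [0, 0, -3.5]], rotation=[[0, 0, 0], [0, 0, 0], [0, 0, 0], [0, 0, 0], [0, 0, 0], [0, 0, 0], [0, 0, 0], [0, 0, 0], [0, 0, 0], [0, 0, 0], [0, 0, 0], [0, 0, 0]], claw=[-0.3, -0.4, -0.6, -0.8, -0.8, -0.8, -0.8, -0.8, -0.8, -0.8, -1, -1])

```text
time_s: 7.05
ee_pos: [0.4661, 0.1578, 0.1606]
eef_rot: [0.001, 0.143, 0.99, 0.001]
force: [-0.2, -1.0, -0.6]
gripper_width: 0.0935
grasp_force: 0.0
```

Run:
```python
from h import *
go([.6491,-.1766,.15])
ci=r.camera_info('wrist');im=r.get_image('wrist')
cv2.imwrite('pics/w3.png',im)
print(proj(ci,[.468,.158,.06],True),proj(ci,[.468,.158,.012],True))
```

```text
t 7.05 tcp [0.4661 0.1578 0.1606] w 0.0935 units [-6.757 -6.721  0.259]
x [-0.959  0.284 -0.001] y [0.284 0.959 0.002] z [ 0.001  0.001 -1.   ]
[286.18506698 214.63295403] [286.14400957 201.52212251]
```

View pics/w3.png

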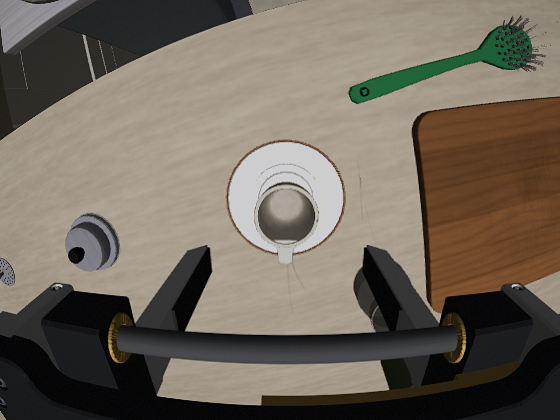

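Wrist view: the cup stands in the well. Its rim spans (255–318, 182–245) and the saucer edge spans (227–346, 140–256), so they are close to concentric.

Run:
```python
from h import *
ci=r.camera_info('wrist')
print('cup',*fitc([plane(ci,u,v,.06,True) for u,v in((255,214),(318.5,214),(286.5,182),(264,191.5),(309,191.5))],.029))
print('saucer',*fitc([plane(ci,u,v,.012,True) for u,v in((227,198),(346,198),(286.5,140))],.063))
```

```text
cup [0.46680364 0.15815291] [-0.00058289 -0.00043659  0.00034558 -0.00012522 -0.00033716]
saucer [0.4666125 0.1580645] [-6.79801672e-04 -6.79792292e-04  7.57040868e-05]
```

Call:
move_arm(translation=[[-6.75, -6.72, 0.2], [-6.75, -6.72, 0.2], [-6.75, -6.72, 0.2], [-6.75, -6.72, 0.2], [-6.75, -6.72, 0.2], [-6.75, -6.72, 0.2], [-6.75, -6.72, 0.2], [-6.75, -6.72, 0.2], [-6.75, -6.72, 0.2], [-6.75, -6.72, 0.2], [-6.75, -6.72, 0.2], [-6.75, -6.72, 0.2]], rotation=[[0, 0, 0], [0, 0, 0], [0, 0, 0], [0, 0, 0], [0, 0, 0], [0, 0, 0], [0, 0, 0], [0, 0, 0], [0, 0, 0], [0, 0, 0], [0, 0, 0], [0, 0, 0]], claw=[-1, -1, -1, -1, -1, -1, -1, -1, -1, -1, -1, -1])

```text
time_s: 8.3
ee_pos: [0.6481, -0.1755, 0.1515]
eef_rot: [-0.0, 0.143, 0.99, 0.0]
force: [1.2, 0.7, -0.0]
gripper_width: 0.0942
grasp_force: 0.0
```

Run:
```python
from h import *
go([.6491,-.1766,.011])
ci=r.camera_info('wrist');im=r.get_image('wrist')
cv2.imwrite('pics/w4.png',im)
print(proj(ci,[.6491,-.1766,.041],True),proj(ci,[.6491,-.1766,.006],True))
```

```text
t 8.3 tcp [ 0.6481 -0.1755  0.1515] w 0.0942 units [-0.034 -0.02   3.512]
x [-0.959  0.282  0.001] y [0.282 0.959 0.   ] z [-0.001  0.001 -1.   ]
[284.76636417 211.25424265] [284.92439661 202.00638657]
```

View pics/w4.png

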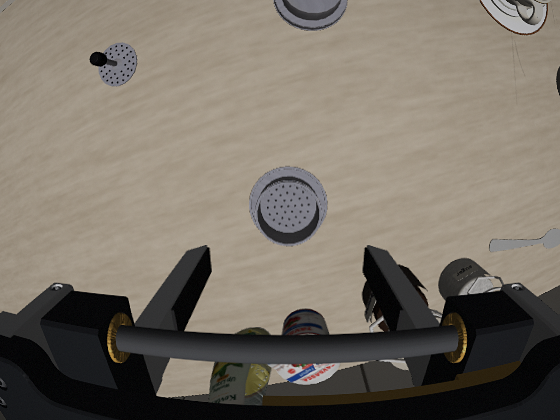

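Wrist view: the chamber's foot plate spans (249–327, top 165), centred near (288,203), and its rim spans (257–323, bottom 245). The jar is clear at (390,300).

Run:
```python
from h import *
ci=r.camera_info('wrist')
c,e=fitc([plane(ci,u,v,.007,True) for u,v in((249,203),(327.5,203),(288,165.5),(260.5,176),(316,176))],.04);print(c,e)
print(*fitc([plane(ci,u,v,.041,True) for u,v in((257,212),(322,212),(289.5,245))],.031))
go([*c,.0115])
print(plane(ci,390,262,.12,True),plane(ci,305,310,.1,True))
```

```text
[ 0.65174133 -0.17385088] [ 0.00059308  0.00061748 -0.00045734  0.00032372  0.00028401]
[ 0.65324133 -0.17327069] [-6.51481622e-04 -6.51289146e-04 -8.72019008e-05]
t 8.35 tcp [ 0.6483 -0.1756  0.1518] w 0.0941 units [-0.072  0.065  3.507]
x [-0.959  0.283  0.   ] y [0.283 0.959 0.   ] z [-0.     0.001 -1.   ]
[ 0.68726285 -0.10645073  0.12      ] [ 0.72068863 -0.17986912  0.1       ]
```

Call:
move_arm(translation=[[-0.08, 0.05, 1], [-0.08, 0.05, 2], [-0.08, 0.05, 3], [-0.08, 0.05, 3.4], [-0.08, 0.05, 3.49], [-0.08, 0.05, 3.49], [-0.08, 0.05, 3.49], [-0.08, 0.05, 3.49], [-0.08, 0.05, 3.49], [-0.08, 0.05, 3.49], [-0.08, 0.05, 3.49], [-0.08, 0.05, 3.49]], rotation=[[0, 0, 0], [0, 0, 0], [0, 0, 0], [0, 0, 0], [0, 0, 0], [0, 0, 0], [0, 0, 0], [0, 0, 0], [0, 0, 0], [0, 0, 0], [0, 0, 0], [0, 0, 0]], claw=[-1, -1, -1, -1, -1, -1, 0.2, 0.2, 0.2, 0.2, 0.2, 0.2], grip_force=12)

```text
time_s: 9.55
ee_pos: [0.6523, -0.1759, 0.0128]
eef_rot: [0.0, 0.143, 0.99, 0.0]
force: [-1.3, 0.8, 6.7]
gripper_width: 0.0618
grasp_force: 12.0
```

Call:
move_arm(translation=[[0, 0, 0], [0, 0, -0.3], [0, 0, -1], [0, 0, -2], [0, 0, -3], [0, 0, -3.2], [0, 0, -3.2], [0, 0, -3.2]], rotation=[[0, 0, 0], [0, 0, 0], [0, 0, 0], [0, 0, 0], [0, 0, 0], [0, 0, 0], [0, 0, 0], [0, 0, 0]], claw=[0.2, 0.2, 0.2, 0.2, 0.2, 0.2, 0.2, 0.2])

```text
time_s: 10.35
ee_pos: [0.6515, -0.1756, 0.1395]
eef_rot: [-0.001, 0.143, 0.99, 0.0]
force: [-0.3, 0.1, -2.6]
gripper_width: 0.0616
grasp_force: 12.0
```

Run:
```python
from h import *
go([.4668,.1582,.13])
```

```text
t 10.35 tcp [ 0.6515 -0.1756  0.1395] w 0.0616 units [6.794 6.691 0.245]
x [-0.959  0.284  0.001] y [0.284 0.959 0.   ] z [-0.001  0.    -1.   ]
```

Call:
move_arm(translation=[[0.8, 0.8, 0], [1.7, 1.7, 0], [2.6, 2.6, 0], [3.5, 3.45, 0], [4.4, 4.35, 0], [5.3, 5.2, 0], [6.1, 6.0, 0], [6.6, 6.5, 0], [6.8, 6.69, 0], [6.8, 6.69, 0], [6.8, 6.69, 0.3], [6.8, 6.69, 0.6]], rotation=[[0, 0, 0], [0, 0, 0], [0, 0, 0], [0, 0, 0], [0, 0, 0], [0, 0, 0], [0, 0, 0], [0, 0, 0], [0, 0, 0], [0, 0, 0], [0, 0, 0], [0, 0, 0]], claw=[0.2, 0.2, 0.2, 0.2, 0.2, 0.2, 0.2, 0.2, 0.2, 0.2, 0.2, 0.2])

```text
time_s: 11.55
ee_pos: [0.4678, 0.1564, 0.1151]
eef_rot: [0.0, 0.144, 0.99, -0.0]
force: [0.7, 0.5, -1.9]
gripper_width: 0.0617
grasp_force: 12.0
```

Call:
move_arm(translation=[[0, 0, 0.4], [0, 0, 0.4], [0, 0, 0.4]], rotation=[[0, 0, 0], [0, 0, 0], [0, 0, 0]], claw=[0.2, 0.2, 0.2])

```text
time_s: 11.85
ee_pos: [0.4672, 0.1566, 0.0996]
eef_rot: [-0.0, 0.144, 0.99, -0.001]
force: [-0.4, 0.2, -0.8]
gripper_width: 0.0617
grasp_force: 12.0
```

Run:
```python
from h import *
go([.4668,.1582,.0685])
ci=r.camera_info('wrist');im=r.get_image('wrist')
cv2.imwrite('pics/w5.png',im)
```

```text
t 11.85 tcp [0.4672 0.1566 0.0996] w 0.0617 units [0.021 0.036 0.779]
x [-0.958  0.286  0.001] y [ 0.286  0.958 -0.002] z [-0.001 -0.001 -1.   ]
```

View pics/w5.png

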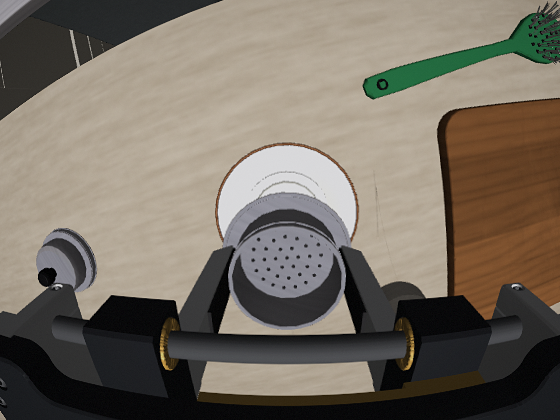

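The chamber is held level, rim at (229–346), and its centre line u≈287 matches the saucer's (216–359). I'll lower it onto the cup.

Call:
move_arm(translation=[[0.02, 0.03, 0.3], [0.02, 0.03, 0.5], [0.02, 0.03, 0.6], [0.02, 0.03, 0.67], [0.02, 0.03, 0.73], [0.02, 0.03, 0.77], [0.02, 0.03, 0.77]], rotation=[[0, 0, 0], [0, 0, 0], [0, 0, 0], [0, 0, 0], [0, 0, 0], [0, 0, 0], [0, 0, 0]], claw=[0.2, 0.2, 0.2, 0.2, 0.2, 0.2, 0.2])

```text
time_s: 12.6
ee_pos: [0.4668, 0.1592, 0.0694]
eef_rot: [-0.0, 0.143, 0.99, -0.0]
force: [0.9, 1.1, -1.3]
gripper_width: 0.0619
grasp_force: 12.0
```

Call:
move_arm(translation=[[0, 0, 0.03], [0, 0, 0.05], [0, 0, 0.05]], rotation=[[0, 0, 0], [0, 0, 0], [0, 0, 0]], claw=[0.2, 0.2, 0.2])

```text
time_s: 12.9
ee_pos: [0.4671, 0.1594, 0.0677]
eef_rot: [0.0, 0.143, 0.99, 0.0]
force: [0.4, 0.3, 0.4]
gripper_width: 0.0617
grasp_force: 12.0
```

Call:
move_arm(translation=[[0, 0, 0.02], [0, 0, 0.04], [0, 0, 0.04]], rotation=[[0, 0, 0], [0, 0, 0], [0, 0, 0]], claw=[0.2, 0.2, 0.2])

```text
time_s: 13.2
ee_pos: [0.4675, 0.1594, 0.0666]
eef_rot: [0.0, 0.144, 0.99, 0.0]
force: [-0.8, -1.2, 13.5]
gripper_width: 0.0619
grasp_force: 12.0
```

Contact came at the expected height, so I'll release and rise.

Call:
move_arm(translation=[[0, 0, -0.02], [0, 0, -0.03], [0, 0, -0.03], [0, 0, -0.03], [0, 0, -0.03], [0, 0, -0.03], [0, 0, -0.5], [0, 0, -1.5], [0, 0, -2.5], [0, 0, -3], [0, 0, -3], [0, 0, -3]], rotation=[[0, 0, 0], [0, 0, 0], [0, 0, 0], [0, 0, 0], [0, 0, 0], [0, 0, 0], [0, 0, 0], [0, 0, 0], [0, 0, 0], [0, 0, 0], [0, 0, 0], [0, 0, 0]], claw=[-0.2, -0.4, -0.6, -0.8, -0.8, -0.8, -0.8, -0.8, -0.8, -0.8, -1, -1])

```text
time_s: 14.4
ee_pos: [0.4667, 0.1594, 0.1858]
eef_rot: [0.0, 0.143, 0.99, 0.0]
force: [-0.4, 0.6, -0.9]
gripper_width: 0.0933
grasp_force: 0.0
```

Run:
```python
from h import *
go([.445,-.3085,.15])
ci=r.camera_info('wrist');im=r.get_image('wrist')
cv2.imwrite('pics/w6.png',im)
```

```text
t 14.4 tcp [0.4667 0.1594 0.1858] w 0.0933 units [ -2.797 -11.371   0.889]
x [-0.959  0.284 -0.   ] y [0.284 0.959 0.001] z [ 0.     0.001 -1.   ]
```

View pics/w6.png

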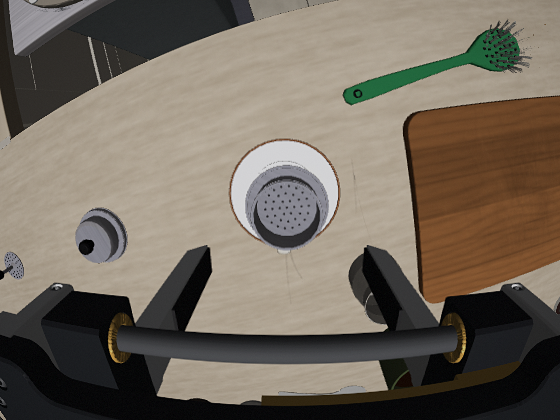

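Wrist view: the chamber sits on the cup, its foot plate at (246–329, top 167) and its rim at (254–321, bottom 249).

Run:
```python
from h import *
ci=r.camera_info('wrist')
print(*fitc([plane(ci,u,v,.062,True) for u,v in((245.5,205),(329,205),(288,165.5))],.04))
print(*fitc([plane(ci,u,v,.096,True) for u,v in((253.5,214),(322,214),(288,249))],.031))
```

```text
[0.4670682 0.1605307] [ 4.46451262e-04  4.47094670e-04 -3.79157193e-05]
[0.4663298  0.16113154] [-0.00134489 -0.00134364 -0.00015499]
```

Call:
move_arm(translation=[[-2.8, -11.37, 0.3], [-2.8, -11.37, 0.6], [-2.8, -11.37, 0.8], [-2.8, -11.37, 0.8], [-2.8, -11.37, 0.8], [-2.8, -11.37, 0.8], [-2.8, -11.37, 0.8], [-2.8, -11.37, 0.8], [-2.8, -11.37, 0.8], [-2.8, -11.37, 0.8], [-2.8, -11.37, 0.8], [-2.8, -11.37, 0.8]], rotation=[[0, 0, 0], [0, 0, 0], [0, 0, 0], [0, 0, 0], [0, 0, 0], [0, 0, 0], [0, 0, 0], [0, 0, 0], [0, 0, 0], [0, 0, 0], [0, 0, 0], [0, 0, 0]], claw=[-0.5, -0.5, -0.5, -0.5, -0.5, -0.5, -0.5, -0.5, -0.5, -0.5, -0.5, -0.5])

```text
time_s: 15.65
ee_pos: [0.4442, -0.3085, 0.1527]
eef_rot: [-0.001, 0.144, 0.99, -0.0]
force: [0.9, 1.0, -0.1]
gripper_width: 0.0703
grasp_force: 0.0
```

Run:
```python
from h import *
go([.445,-.3085,.034])
ci=r.camera_info('wrist');im=r.get_image('wrist')
cv2.imwrite('pics/w7.png',im)
```

```text
t 15.65 tcp [ 0.4442 -0.3085  0.1527] w 0.0703 units [-0.026  0.007  2.968]
x [-0.959  0.285  0.002] y [ 0.285  0.959 -0.   ] z [-0.002  0.    -1.   ]
```

View pics/w7.png

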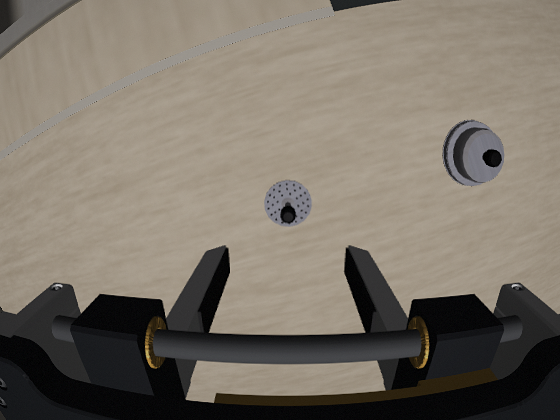

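Wrist view: the press disc is centred at (288,203), its grip top at (288.5,213). The lid is at about (470,153) with its knob at (492,158).

Run:
```python
from h import *
ci=r.camera_info('wrist')
a=plane(ci,288,203.5,.004,True);b=plane(ci,288.5,213,.05,True);print(a,b,'lid',plane(ci,492,158,.05,True))
go([*(a[:2]+b[:2])/2,.034])
```

```text
[ 0.44879109 -0.30649857  0.004     ] [ 0.44604968 -0.30544286  0.05      ] lid [ 0.44878691 -0.093215    0.05      ]
t 15.7 tcp [ 0.4447 -0.3078  0.153 ] w 0.0707 units [-0.059  0.063  2.974]
x [-0.959  0.284  0.002] y [0.284 0.959 0.   ] z [-0.002  0.001 -1.   ]
```

Call:
move_arm(translation=[[-0.06, 0.06, 1], [-0.06, 0.06, 2], [-0.06, 0.06, 2.7], [-0.06, 0.06, 2.98], [-0.06, 0.06, 2.98], [-0.06, 0.06, 2.98], [-0.06, 0.06, 2.98], [-0.06, 0.06, 2.98], [-0.06, 0.06, 2.98], [-0.06, 0.06, 2.98], [-0.06, 0.06, 2.98], [-0.06, 0.06, 2.98]], rotation=[[0, 0, 0], [0, 0, 0], [0, 0, 0], [0, 0, 0], [0, 0, 0], [0, 0, 0], [0, 0, 0], [0, 0, 0], [0, 0, 0], [0, 0, 0], [0, 0, 0], [0, 0, 0]], claw=[-0.5, -0.5, -0.5, -0.3, -0.1, 0.1, 0.3, 0.5, 0.7, 0.9, 0.9, 0.9], grip_force=10)

```text
time_s: 16.9
ee_pos: [0.4481, -0.3071, 0.0348]
eef_rot: [0.0, 0.143, 0.99, -0.0]
force: [0.5, 0.4, 1.1]
gripper_width: 0.013
grasp_force: 10.0
```

Call:
move_arm(translation=[[0, 0, 0], [0, 0, -0.3], [0, 0, -1], [0, 0, -2], [0, 0, -3], [0, 0, -3.2], [0, 0, -3.2], [0, 0, -3.2]], rotation=[[0, 0, 0], [0, 0, 0], [0, 0, 0], [0, 0, 0], [0, 0, 0], [0, 0, 0], [0, 0, 0], [0, 0, 0]], claw=[0.9, 0.9, 0.9, 0.9, 0.9, 0.9, 0.9, 0.9])

```text
time_s: 17.7
ee_pos: [0.4477, -0.3064, 0.162]
eef_rot: [-0.0, 0.143, 0.99, 0.0]
force: [0.3, 0.2, 0.1]
gripper_width: 0.0136
grasp_force: 10.0
```

Run:
```python
from h import *
go([.4668,.1598,.16])
```

```text
t 17.7 tcp [ 0.4477 -0.3064  0.162 ] w 0.0136 units [ 2.847 11.313  0.057]
x [-0.959  0.284  0.001] y [0.284 0.959 0.   ] z [-0.001  0.001 -1.   ]
```

Call:
move_arm(translation=[[0.2, 0.8, 0], [0.45, 1.8, 0], [0.7, 2.8, 0], [0.96, 3.8, 0], [1.21, 4.8, 0], [1.46, 5.8, 0], [1.71, 6.8, 0], [1.96, 7.8, 0], [2.22, 8.8, 0], [2.47, 9.8, 0], [2.67, 10.6, 0], [2.77, 11, 0]], rotation=[[0, 0, 0], [0, 0, 0], [0, 0, 0], [0, 0, 0], [0, 0, 0], [0, 0, 0], [0, 0, 0], [0, 0, 0], [0, 0, 0], [0, 0, 0], [0, 0, 0], [0, 0, 0]], claw=[0.9, 0.9, 0.9, 0.9, 0.9, 0.9, 0.9, 0.9, 0.9, 0.9, 0.9, 0.9])

```text
time_s: 18.9
ee_pos: [0.4657, 0.1488, 0.1612]
eef_rot: [-0.001, 0.142, 0.99, -0.001]
force: [-0.2, -1.0, -0.8]
gripper_width: 0.0136
grasp_force: 10.0
```

Call:
move_arm(translation=[[0.07, 0.3, 0.1], [0.07, 0.3, 0.2], [0.07, 0.3, 0.3], [0.07, 0.3, 0.3]], rotation=[[0, 0, 0], [0, 0, 0], [0, 0, 0], [0, 0, 0]], claw=[0.9, 0.9, 0.9, 0.9])

```text
time_s: 19.3
ee_pos: [0.4671, 0.157, 0.1499]
eef_rot: [-0.0, 0.144, 0.99, -0.001]
force: [-0.9, 0.1, -1.0]
gripper_width: 0.0132
grasp_force: 10.0
```

Run:
```python
from h import *
go([.4668,.1598,.099])
ci=r.camera_info('wrist');im=r.get_image('wrist')
cv2.imwrite('pics/w8.png',im)
```

```text
t 19.3 tcp [0.4671 0.157  0.1499] w 0.0132 units [0.026 0.067 1.273]
x [-0.958  0.286  0.001] y [ 0.286  0.958 -0.001] z [-0.001 -0.001 -1.   ]
```

View pics/w8.png

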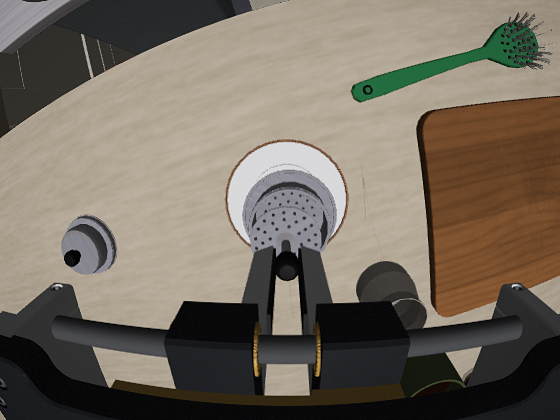

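Wrist view: the press is held upright, its disc spanning (250–326) with centre u≈288. The chamber foot plate spans (243–338) with centre ≈290, so I need about +2 mm in y.

Run:
```python
from h import *
ci=r.camera_info('wrist');im=cv2.imread('pics/w8.png')
zb=r.get_state()['ee_pos'][2]-.0348
print([plane(ci,u,228,zb+.002,True).round(4)[:2] for u in(250,326.5)],'grip',plane(ci,288,258,zb+.052,True).round(4))
print([plane(ci,u,206,.062,True).round(4)[:2] for u in(243,338)])
c=im[150:290,220:360];cv2.imwrite('pics/w8c.png',np.clip(cv2.resize(c,None,fx=4,fy=4,interpolation=2).astype(float)*1.3,0,255).astype(np.uint8))
```

```text
[array([0.452 , 0.1362]), array([0.4671, 0.187 ])] grip [0.4597 0.1612 0.1675]
[array([0.4476, 0.1249]), array([0.4708, 0.2031])]
```

View pics/w8c.png

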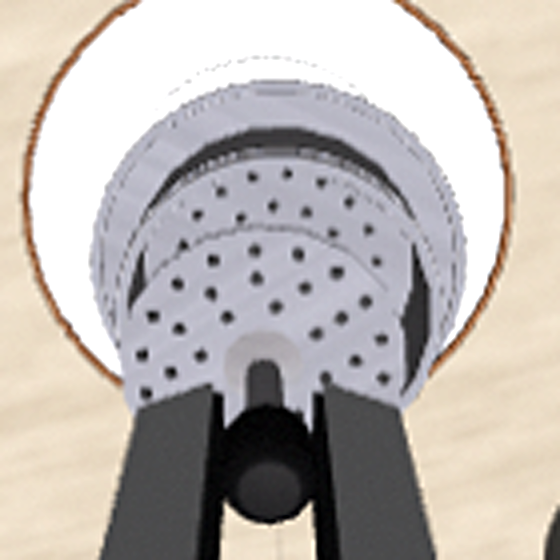

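Run:
```python
from h import *
ci=r.camera_info('wrist');s=r.get_state();T=q(s['eef_rot'])
zb=s['ee_pos'][2]-.0348+.004
c,e=fitc([plane(ci,u,v,zb,True) for u,v in((286.2,207),(250.5,240),(320.5,240))],.025)
f,g=fitc([plane(ci,u,v,.062,True) for u,v in((243,213),(336.7,213),(289,170.2))],.04)
print(c,e,f,g,s['ee_pos'])
print((T.inv().apply([*(f-c),0])*1000).round(1))
```

```text
[0.46811231 0.15706701] [ 7.35382147e-05 -6.54975598e-04 -6.56474137e-04] [0.46784251 0.16089765] [ 5.65595685e-04  5.63879513e-04 -8.06698034e-05] [0.46732646 0.15720196 0.15030663]
[ 1.4  3.6 -0. ]
```

Call:
move_arm(translation=[[0.03, 0.08, 0], [0.03, 0.08, 0.2], [0.03, 0.08, 0.4], [0.03, 0.08, 0.6], [0.03, 0.08, 0.8], [0.03, 0.08, 1.0], [0.03, 0.08, 1.1], [0.03, 0.08, 1.18], [0.03, 0.08, 1.24], [0.03, 0.08, 1.24]], rotation=[[0, 0, 0], [0, 0, 0], [0, 0, 0], [0, 0, 0], [0, 0, 0], [0, 0, 0], [0, 0, 0], [0, 0, 0], [0, 0, 0], [0, 0, 0]], claw=[0.9, 0.9, 0.9, 0.9, 0.9, 0.9, 0.9, 0.9, 0.9, 0.9])

```text
time_s: 20.35
ee_pos: [0.4671, 0.162, 0.1009]
eef_rot: [-0.0, 0.143, 0.99, -0.0]
force: [0.5, 0.2, 0.0]
gripper_width: 0.0133
grasp_force: 10.0
```

Call:
move_arm(translation=[[0, -0.02, 0.02], [0, -0.02, 0.04], [0, -0.02, 0.06], [0, -0.02, 0.06]], rotation=[[0, 0, 0], [0, 0, 0], [0, 0, 0], [0, 0, 0]], claw=[0.9, 0.9, 0.9, 0.9])

```text
time_s: 20.75
ee_pos: [0.467, 0.1613, 0.0987]
eef_rot: [0.0, 0.143, 0.99, 0.0]
force: [-0.1, 0.4, -0.1]
gripper_width: 0.0133
grasp_force: 10.0
```

Call:
move_arm(translation=[[0, 0, 0.02], [0, 0, 0.04], [0, 0, 0.04]], rotation=[[0, 0, 0], [0, 0, 0], [0, 0, 0]], claw=[0.9, 0.9, 0.9])

```text
time_s: 21.05
ee_pos: [0.4677, 0.1615, 0.0977]
eef_rot: [0.0, 0.143, 0.99, 0.0]
force: [-0.7, -0.2, 10.7]
gripper_width: 0.0135
grasp_force: 10.0
```

Seated at the expected height. I'll open only partway inside the rim, rise, then open for the lid.

Call:
move_arm(translation=[[0, 0, -0.02], [0, 0, -0.02], [0, 0, -0.02], [0, 0, -0.02], [0, 0, -0.02], [0, 0, -0.02], [0, 0, -0.6], [0, 0, -1.5], [0, 0, -2.3], [0, 0, -2.3], [0, 0, -2.3]], rotation=[[0, 0, 0], [0, 0, 0], [0, 0, 0], [0, 0, 0], [0, 0, 0], [0, 0, 0], [0, 0, 0], [0, 0, 0], [0, 0, 0], [0, 0, 0], [0, 0, 0]], claw=[0.6, 0.5, 0.4, 0.4, 0.4, 0.4, 0.4, 0.4, 0.4, 0, -0.3])

```text
time_s: 22.15
ee_pos: [0.4671, 0.1616, 0.1894]
eef_rot: [0.0, 0.143, 0.99, 0.001]
force: [0.3, 0.7, 0.0]
gripper_width: 0.0407
grasp_force: 0.0
```

Run:
```python
from h import *
go([.4488,-.0932,.13])
ci=r.camera_info('wrist');im=r.get_image('wrist')
cv2.imwrite('pics/w9.png',im)
```

```text
t 22.15 tcp [0.4671 0.1616 0.1894] w 0.0407 units [-1.368 -6.24   1.477]
x [-0.959  0.284 -0.   ] y [0.284 0.959 0.001] z [ 0.001  0.001 -1.   ]
```

View pics/w9.png

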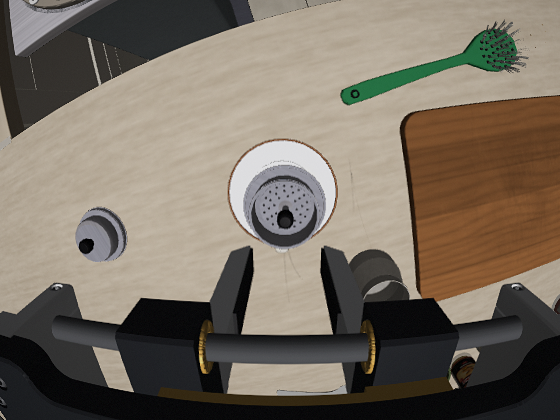

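Wrist view: the press stands in the chamber with its grip at (285,218). The foot plate spans (243–327, top 165).

Run:
```python
from h import *
ci=r.camera_info('wrist')
print(*fitc([plane(ci,u,v,.062,True) for u,v in((243,204),(326.5,204),(285,165))],.04))
print(*fitc([plane(ci,u,v,.096,True) for u,v in((251,213),(319.5,213),(285,248))],.031),plane(ci,285.5,218,.114,True))
```

```text
[0.46664842 0.16037769] [ 8.69614526e-04  8.70194334e-04 -7.59437318e-05]
[0.46641557 0.16109929] [-0.00097645 -0.00097754 -0.00013238] [0.46362862 0.16221448 0.114     ]
```

Call:
move_arm(translation=[[-1.37, -6.24, 0.3], [-1.37, -6.24, 0.6], [-1.37, -6.24, 1], [-1.37, -6.24, 1.4], [-1.37, -6.24, 1.4], [-1.37, -6.24, 1.4], [-1.37, -6.24, 1.4], [-1.37, -6.24, 1.4], [-1.37, -6.24, 1.4]], rotation=[[0, 0, 0], [0, 0, 0], [0, 0, 0], [0, 0, 0], [0, 0, 0], [0, 0, 0], [0, 0, 0], [0, 0, 0], [0, 0, 0]], claw=[-0.4, -0.4, -0.4, -0.4, -0.4, -0.4, -0.4, -0.4, -0.4])

```text
time_s: 23.1
ee_pos: [0.4488, -0.0926, 0.1329]
eef_rot: [-0.0, 0.143, 0.99, -0.0]
force: [-0.7, 0.1, 0.4]
gripper_width: 0.0655
grasp_force: 0.0
```

Run:
```python
from h import *
ci=r.camera_info('wrist');im=r.get_image('wrist')
cv2.imwrite('pics/w10.png',im)
print(proj(ci,[.4488,-.0932,.05],True),proj(ci,[.4488,-.0932,.001],True))
g=im.max(2);w=np.zeros_like(g);w[150:245,240:330]=1
n,l,st,ce=cv2.connectedComponentsWithStats(((g<55)&(w>0)).astype(np.uint8))
for i in range(1,n):
    if st[i][4]>30: print(st[i],ce[i],plane(ci,*ce[i],.049,True))
hsv=cv2.cvtColor(im,cv2.COLOR_BGR2HSV).astype(int);b=im[...,0].astype(int)-im[...,2]
m=((b>-2)).astype(np.uint8);m[240:]=0
n,l,st,ce=cv2.connectedComponentsWithStats(m)
for i in range(1,n):
    if 500<st[i][4]<20000: print(st[i],ce[i])
go([.4488,-.0932,.037])
```

```text
[284.81024514 218.90706299] [285.05860419 204.27985605]
[256 178  61  38 227] [284.15859031 185.45814978] [ 0.421244  -0.0856361  0.049    ]
[277 207  21  22 355] [287.33521127 217.69577465] [ 0.4486675  -0.09093569  0.049     ]
[ 217    0  113   30 1675] [257.9641791   9.1958209]
[ 466  106   94  108 7025] [514.90548043 160.66647687]
[ 250  167   76   73 4418] [287.29017655 203.82842915]
t 23.15 tcp [ 0.4489 -0.0924  0.1331] w 0.0658 units [-0.004 -0.019  2.402]
x [-0.959  0.282  0.   ] y [0.282 0.959 0.   ] z [-0.  0. -1.]
```

Call:
move_arm(translation=[[0, 0.03, 0.8], [0, 0.03, 1.6], [0, 0.03, 2.1], [0, 0.03, 2.37], [0, 0.03, 2.37], [0, 0.03, 2.37], [0, 0.03, 2.37], [0, 0.03, 2.37], [0, 0.03, 2.37], [0, 0.03, 2.37], [0, 0.03, 2.37], [0, 0.03, 2.37]], rotation=[[0, 0, 0], [0, 0, 0], [0, 0, 0], [0, 0, 0], [0, 0, 0], [0, 0, 0], [0, 0, 0], [0, 0, 0], [0, 0, 0], [0, 0, 0], [0, 0, 0], [0, 0, 0]], claw=[-0.4, -0.4, -0.4, -0.4, -0.2, 0, 0.2, 0.4, 0.6, 0.8, 0.8, 0.8], grip_force=12)

```text
time_s: 24.35
ee_pos: [0.4491, -0.0925, 0.0384]
eef_rot: [0.0, 0.143, 0.99, 0.0]
force: [-0.3, 0.2, 2.7]
gripper_width: 0.0171
grasp_force: 12.0
```

Call:
move_arm(translation=[[0, 0, 0], [0, 0, -0.2], [0, 0, -1], [0, 0, -2], [0, 0, -3], [0, 0, -3.2], [0, 0, -3.2], [0, 0, -3.2]], rotation=[[0, 0, 0], [0, 0, 0], [0, 0, 0], [0, 0, 0], [0, 0, 0], [0, 0, 0], [0, 0, 0], [0, 0, 0]], claw=[0.8, 0.8, 0.8, 0.8, 0.8, 0.8, 0.8, 0.8])

```text
time_s: 25.15
ee_pos: [0.4485, -0.0921, 0.1656]
eef_rot: [-0.0, 0.143, 0.99, 0.0]
force: [-0.6, 0.3, -0.3]
gripper_width: 0.0172
grasp_force: 12.0
```

Run:
```python
from h import *
go([.4667,.1607,.165])
```

```text
t 25.15 tcp [ 0.4485 -0.0921  0.1656] w 0.0172 units [1.354 6.191 0.015]
x [-0.959  0.283  0.001] y [0.283 0.959 0.   ] z [-0.001  0.    -1.   ]
```

Call:
move_arm(translation=[[0.17, 0.8, 0], [0.37, 1.7, 0], [0.57, 2.6, 0], [0.76, 3.5, 0], [0.96, 4.4, 0], [1.14, 5.2, 0], [1.28, 5.85, 0], [1.35, 6.15, 0], [1.35, 6.2, 0], [1.35, 6.2, 0.2], [1.35, 6.2, 0.2]], rotation=[[0, 0, 0], [0, 0, 0], [0, 0, 0], [0, 0, 0], [0, 0, 0], [0, 0, 0], [0, 0, 0], [0, 0, 0], [0, 0, 0], [0, 0, 0], [0, 0, 0]], claw=[0.8, 0.8, 0.8, 0.8, 0.8, 0.8, 0.8, 0.8, 0.8, 0.8, 0.8])

```text
time_s: 26.25
ee_pos: [0.467, 0.1589, 0.157]
eef_rot: [-0.001, 0.144, 0.99, -0.001]
force: [-0.2, -0.3, 0.2]
gripper_width: 0.0168
grasp_force: 12.0
```

Run:
```python
from h import *
go([.4667,.1607,.1264])
ci=r.camera_info('wrist');im=r.get_image('wrist')
cv2.imwrite('pics/w11.png',im)
# side by side : wrist crop + scene crop
sc=r.get_image('scene')
a=cv2.resize(im[130:300,200:380],(540,510));b=cv2.resize(sc[160:285,150:215+25],(260,510))
cv2.imwrite('pics/v14.png',np.hstack([a,b]))
```

```text
t 26.25 tcp [0.467  0.1589 0.157 ] w 0.0168 units [0.02  0.041 0.765]
x [-0.958  0.286  0.001] y [ 0.286  0.958 -0.002] z [-0.002 -0.001 -1.   ]
```

View pics/v14.png

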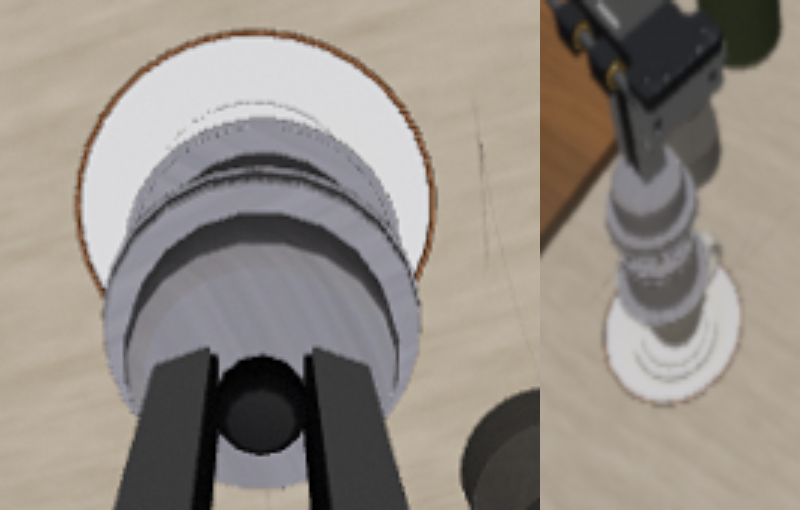

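Wrist crop: the lid edge spans x 103–421, top (262,172), bottom (258,488). The foot plate spans 126–400 with its top at 117, so both centre near x=262 and the lid hangs level.

Run:
```python
from h import *
ci=r.camera_info('wrist');s=r.get_state();T=q(s['eef_rot']);z=s['ee_pos'][2]-.0384
P=lambda L,z:[plane(ci,200+u/3,130+v/3,z,True) for u,v in L]
c,e=fitc(P([(103,330),(421,330),(262,173),(258,488)],z+.004),.0375)
f,g=fitc(P([(126,230),(400,230),(262,117)],.062),.04)
print(c,e,f,g,s['ee_pos']);print(T.inv().apply([*(f-c),0])*1000)
```

```text
[0.47104469 0.15967888] [0.00017598 0.00023831 0.00258821 0.00261566] [0.46737387 0.16122621] [ 0.00083079  0.00082863 -0.00026237] [0.46745246 0.15931777 0.15790959]
[3.95984239e+00 4.34419983e-01 1.70171606e-03]
```

Call:
move_arm(translation=[[0.03, 0.03, 0.1], [0.03, 0.03, 0.25], [0.03, 0.03, 0.4], [0.03, 0.03, 0.5], [0.03, 0.03, 0.58], [0.03, 0.03, 0.64], [0.03, 0.03, 0.68], [0.03, 0.03, 0.68]], rotation=[[0, 0, 0], [0, 0, 0], [0, 0, 0], [0, 0, 0], [0, 0, 0], [0, 0, 0], [0, 0, 0], [0, 0, 0]], claw=[0.8, 0.8, 0.8, 0.8, 0.8, 0.8, 0.8, 0.8])

```text
time_s: 27.15
ee_pos: [0.4667, 0.1621, 0.1309]
eef_rot: [-0.0, 0.143, 0.99, -0.0]
force: [0.4, 0.3, -0.4]
gripper_width: 0.0171
grasp_force: 12.0
```

Call:
move_arm(translation=[[0, -0.02, 0.03], [0, -0.02, 0.06], [0, -0.02, 0.09], [0, -0.02, 0.11], [0, -0.02, 0.11]], rotation=[[0, 0, 0], [0, 0, 0], [0, 0, 0], [0, 0, 0], [0, 0, 0]], claw=[0.8, 0.8, 0.8, 0.8, 0.8])

```text
time_s: 27.65
ee_pos: [0.4665, 0.1614, 0.1266]
eef_rot: [-0.0, 0.143, 0.99, -0.0]
force: [0.2, 0.3, -0.5]
gripper_width: 0.0172
grasp_force: 12.0
```

Call:
move_arm(translation=[[0, 0, 0.02], [0, 0, 0.04], [0, 0, 0.05], [0, 0, 0.05]], rotation=[[0, 0, 0], [0, 0, 0], [0, 0, 0], [0, 0, 0]], claw=[0.8, 0.8, 0.8, 0.8])

```text
time_s: 28.05
ee_pos: [0.4674, 0.1618, 0.1254]
eef_rot: [0.001, 0.143, 0.99, 0.001]
force: [-1.5, -0.8, 12.7]
gripper_width: 0.0173
grasp_force: 12.0
```

Lid home. I'll release and rise.

Call:
move_arm(translation=[[0, 0, -0.02], [0, 0, -0.02], [0, 0, -0.02], [0, 0, -0.02], [0, 0, -0.02], [0, 0, -0.6], [0, 0, -1.5], [0, 0, -2.3], [0, 0, -2.3], [0, 0, -2.3]], rotation=[[0, 0, 0], [0, 0, 0], [0, 0, 0], [0, 0, 0], [0, 0, 0], [0, 0, 0], [0, 0, 0], [0, 0, 0], [0, 0, 0], [0, 0, 0]], claw=[0.5, 0.3, 0.1, 0, 0, 0, 0, 0, 0, 0])

```text
time_s: 29.05
ee_pos: [0.4667, 0.1617, 0.2169]
eef_rot: [0.0, 0.143, 0.99, 0.001]
force: [0.3, -0.7, -0.7]
gripper_width: 0.0474
grasp_force: 0.0
```

Run:
```python
from h import *
s=r.get_state();ci=r.camera_info('wrist');im=r.get_image('wrist')
cv2.imwrite('pics/w12.png',im)
print(s['time_s'],s['ee_pos'],s['gripper_width'])
g=im.max(2);w=np.zeros_like(g);w[170:270,235:335]=1
n,l,st,ce=cv2.connectedComponentsWithStats(((g<55)&(w>0)).astype(np.uint8))
for i in range(1,n):
    if st[i][4]>60: print(st[i],ce[i],plane(ci,*ce[i],.088+.05,True))
print(proj(ci,[.4667,.161,.138],True))
```

```text
29.05 [0.46669159 0.16169847 0.21691666] 0.04738966671645338
[257 178  58  22 125] [284.424 184.256] [0.43740798 0.16951755 0.138     ]
[276 208  21  22 362] [285.99171271 218.30939227] [0.46539214 0.16257625 0.138     ]
[238 246  10  24 154] [243.7012987  260.17532468] [0.49173504 0.11618952 0.138     ]
[326 246   9  24 154] [329.23376623 259.91558442] [0.51271685 0.18806415 0.138     ]
[284.62166112 220.26048313]
```

The knob's position shows the lid level and centred, at the right height. Handing in.

```bash
python3 -c "
from plant import r
print(r.job_done())"
```

```text
the job is handed in; nothing more can be done
None
```

The drip coffee is built and handed in at about 29 s: cup in the saucer's well, chamber on the cup, press on its floor and lid on top. Each seated at its expected height with contact force felt; the hand-in returned no verdict, and I took no final picture of the bystanders.

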